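# Nest a turned blank and close the bench caliper on its tenon

## Robot

A 7-joint arm with a two-finger parallel gripper is mounted at the origin on the work surface. World frame = base frame: x ahead of the robot, y to its left, z up, the work surface at z = 0. Lengths are in m, angles in degrees, forces in N, time in s.
With the tool pointing down it reaches from about 0.425 to 0.95 m from the base axis. Payload 16.7 kg.
Tool frame: the origin (TCP) lies midway between the tips of the shut fingers; the grasp point (between the pads) lies 19 mm behind it; z points along the fingers, y is the line along which they close (so a half turn about z gives the same grasp; the last joint's range is limited). The gripper opens to 94 mm and grips with 3 to 60 N. Pads are 16 mm wide; open, the fingers measure 119 mm over their backs; the gripper's body (75 mm by 177 mm) begins 78 mm behind the grasp point.
Start: joints at [-78.982, 24.414, 4.234, 92.017, -1.954, 63.644, -3.845], TCP at [0.226, 0.636, 0.205] pointing down, gripper open.
Joint ranges: [-163.25, 163.25], [-28.42, 122.38], [-70.27, 78.77], [12.13, 141.07], [-58.53, 238.53], [9.26, 117.41], [-156.51, 156.51]. Speed limits (degrees/s): [108.29, 108.29, 136.94, 136.94, 172.46, 172.46, 172.46].

## Interface

Orientations are given as [roll, pitch, yaw] about the fixed x, y, z axes, in that order (R = Rz(yaw) Ry(pitch) Rx(roll)).
In Python, from bench import ctrl gives the robot as it stands.
- The arm moves only by the shell command python3 -m pendant 'ROWS'. ROWS is JSON, a list of rows, each an object of numbers: "dx", "dy", "dz": the shift along the tool's x, y, z in mm; "wx", "wy", "wz": the turn, a rotation vector about the tool's x, y, z in degrees; "claw": the opening, from -1 (shut) to 1 (fully open). A call has 1 to 12 rows; each row is the pose to reach, as a shift and turn from the pose commanded when the call began, along the tool's axes at that moment; what a row does not reach only later rows make up. A row lasts 1/12 s, in which the tool goes at most 41.7 mm and 7.16 degrees, less where a joint would pass 70% of its speed; a pose out of reach is approached as far as the arm can. A call with a gripper value outside its range is refused whole. The fingers move at their own pace and stop on an object; the grip force is fixed at half the most. Time passes only in rows, so rows that repeat a pose let the fingers close. It gives the time, the measured TCP pose, the force, the opening and the grip force at its end, in the units of the state.
- ctrl.observe(): the state, without advancing time (a new reading comes with each control period).
- ctrl.capture(name): name is "scene" or "side" or "wrist"; returns the picture (400x640x3 uint8, red, green, blue); there is no depth.
- ctrl.camera_model(name): a dict with "fov_y" (degrees; the focal length in pixels is half the picture's height over the tangent of half this angle, whatever the lens; pixels are square), "cx", "cy" (the principal point, pixels), "pose" (4x4, takes a point from camera to world coordinates); the wrist camera has in their place "T_tool_cam" (4x4, takes a point from camera to tool coordinates, whose origin is the TCP and whose axes are the flange's). Camera axes: x right, y down, z forward; pixel columns grow to the right and rows downward; lengths in m; the calibration is good to about 2 mm. The wrist camera is an equidistant fisheye: a pixel r from the principal point sees the ray r / f radians off the axis. A picture is of the moment at which its call begins: read the wrist's pose just before it. camera_model takes no time and is no camera call.
- ctrl.sign_off(): hands the job in; it is judged then, once.
The state is a dict: "time": time; "joint_positions": joint angles; "joint_vel": joint speeds; "tau": joint torques, N m; "position": TCP position; "tcp_rot": TCP orientation; "force": force on the tool from outside, world axes, zero at the start; "moment": the same for the moment, N m; "grip_width": finger opening in m; "gripper_force": force on a finger pad.
Only numpy, scipy, OpenCV 4.12 (cv2) and the standard library are available. Lean on these libraries where they do the work, as an engineer would, in place of code of your own. Each camera call takes 0.05 s, during which the arm holds its last target. There are 200 camera calls.

## Task

Take the wooden blank that has a round tenon turned on one end off the sloping rack and lower it, without dropping it in, so that it lies flat and square in the pocket of the bench caliper, tenon between the two jaws. Once it is seated, slide the caliper's moving jaw shut by its upright tab until it nips the tenon gently, the sprung anvil pressed about half way in and not bottomed, and leave it closed like that. Leave the plain blank, the bowl, the chuck and the screwdriver where they are.

Things in the scene. Friction and masses are not known exactly. Their poses are not given: they have to be found in the camera images.
- rack: fixed wooden rack, 220 mm wide; its board slopes at 0.47 rad (27 deg), rising along the rack's +x, with a 10 mm high lip at the low end and a middle strip 6 mm wide, 8 mm high. Two blanks lie on it 50 mm either side of the middle (either way round), square end on the lip, length up the slope. Origin: on the bench, below the middle of the blanks' square part
- blank: blank to measure: loose, brown wood, about 110 g; square part 90 mm long, 40 wide, 40 high, with a round tenon (diameter 26, length 35 mm, axis 20 mm above the underside) on its +x end. Origin: centre of the square part's underside; x along the length to the tenon, y across, z up from the underside. On the rack x points up the slope
- tenon_end (a point): centre of the tenon's free end face on the blank, 80 mm in +x and 20 mm in +z from the blank's origin
- plain_blank: the other blank, bystander: same wood, square 40 x 40 mm over its whole 125 mm length, no tenon; origin and axes as for the blank (origin 45 mm from its lower end)
- caliper: bench caliper, fixed: dark steel base plate 165 mm (x, from -65 to 100) by 235 mm (y, from -173 to 63), 12 mm thick, with an aluminium pocket over its origin and a steel beam along y at x = 66 mm. Origin on the bench below the pocket's centre
- nest (a point): centre of the pocket's floor, 20 mm above the bench; axes as the caliper's. Pocket 95 (x) x 45 mm (2.5 mm play round the blank), bounded by corner stops 8 mm high with flared tops to 14 mm; its long sides are open for 50 mm in the middle, so fingers can go down beside the blank. A seated blank has its origin and axes here, tenon to +x
- fixed_face (a point): face of the fixed anvil, looking to the caliper's -y, at x = 66, y = 16, z = 20 mm from the nest; 3 mm beyond the tenon of a centred blank
- jaw: moving jaw: aluminium carriage 36 (x) by 74 (y) by 28 mm high on the beam; slides along the caliper's +y to close (travel 55 mm, friction about 5 N, stays where left). Origin: centre of its underside, 22 mm above the bench. An upright tab 12 mm thick (y), 30 mm wide (x) stands on it from 28 to 62 mm above the origin. It carries the anvil
- tab (a point): on the jaw's tab, where to pinch it from above across its 12 mm thickness (along y): 48 mm above the jaw's origin and 17 mm towards -y, 14 mm below the tab's top
- anvil (a joint): how far the sprung anvil (steel pin with a 12 x 18 mm face on the jaw's +y end) is pushed back into the jaw, m: 0 fully out, 0.012 bottomed; the spring gives about 0.8 N when it starts to move and 4.2 N at the bottom. The dark collar on the pin closes up to the carriage as it goes in
- anvil_face (a point): centre of the moving anvil's face, looking to +y, 69 mm ahead of the jaw's origin and 18 mm above it when the anvil is fully out
- bowl: bystander: turned dark wooden bowl, 100 mm across, 50 mm high; origin under its centre
- chuck: bystander: dark steel lathe chuck, 80 mm across, 50 mm high; origin under its centre
- screwdriver: bystander: screwdriver, 200 mm long, lying on the bench along its x
There are look-alikes about, which are no part of the job. What is shaped like the blank but orange, red or yellow is not meant.

How it is judged (in metres and radians):
On the way, in this order (a step that is already met when the one before it is completed fails the run):
1. the blank lies flat and square in the pocket, tenon between the jaws, let go, the anvil not yet pressed (x of blank in the frame of nest between -0.005 and 0.005 m and y of blank in the frame of nest between -0.006 and 0.006 m and z of blank in the frame of nest below 0.003 m and angle between blank's own z axis and vertical below 0.06 rad and angle between the x axis of blank and the x axis of nest, either way round below 0.1 rad and x of tenon_end in the frame of nest above 0.06 m and contact force between the fingers and blank below 0.1 N and value of joint anvil below 0.001 m), for 0.2 s.
2. the moving jaw nips the tenon, its anvil pressed in part of the way (value of joint anvil between 0.002 and 0.0105 m and contact force between jaw and blank above 0.8 N), for 0.2 s.
At the end, for the whole second after the job is handed in: Blank in the pocket, tenon between the jaws (5 mm along, 6 mm across, under 3 mm above the floor, tilt under 0.06 rad, within 0.1 rad of square), at rest; the released jaw still bears on it with over 0.8 N, its anvil pressed in 2 to 10.5 mm (all of step 2 and x of blank in the frame of nest between -0.005 and 0.005 m and y of blank in the frame of nest between -0.006 and 0.006 m and z of blank in the frame of nest below 0.003 m and angle between blank's own z axis and vertical below 0.06 rad and angle between the x axis of blank and the x axis of nest, either way round below 0.1 rad and x of tenon_end in the frame of nest above 0.06 m and linear speed of each of blank, jaw below 0.01 m/s); the robot touches nothing.
It fails at once if the blank is dropped: let go over the pocket with its underside's centre more than 15 mm above the floor (contact force between the fingers and blank below 0.1 N and horizontal distance between blank and nest below 0.07 m and z of blank in the frame of nest above 0.015 m).
It fails at once if the tenon is crushed: more than 25 N between the moving jaw and the blank (contact force between jaw and blank above 25 N).
It fails at once if the plain blank, bowl, chuck or screwdriver is shifted more than 20 mm (distance of any of plain_blank, bowl, chuck, screwdriver from where it was at the start of the episode above 0.02 m).
It also fails if it takes over 56 s, if anything falls off the work surface, if the arm or the gripper's body presses on something with over 40 N, if the wrist force passes 120 N, or if a joint passes its speed limit or range.

## Working session

There is one attempt and no reset: what is moved stays moved. The work goes in short steps, Python scripts to look and compute and a shell command to move; the robot and the scene stay as the last step left them, time stands still between calls to the robot, and variables do not carry over. Pictures are saved under pics/ and viewed, at most 10 in all, crops included, and the job is handed in when it is done.

```bash
ls; mkdir -p pics
python3 - <<'E'
from bench import ctrl
import cv2,numpy as np
print(ctrl.observe())
for n in ["scene","side","wrist"]:
    m=ctrl.camera_model(n);print(n,{k:np.round(v,4).tolist() for k,v in m.items() if not isinstance(v,str)})
    cv2.imwrite(f"pics/{n}0.png",ctrl.capture(n)[:,:,::-1])
E
```

```text
pics
{'time': 0.0, 'joint_positions': array([-78.98302605,  24.4500469 ,   4.23178725,  92.05230455,
        -1.95462051,  63.64416352,  -3.84415454]), 'joint_vel': array([-0.03203404,  0.09059717, -0.05789738,  0.07315069, -0.06689975,
        0.00192479, -0.07334984]), 'tau': array([-2.19118556e-03, -9.35848761e+01,  3.66540670e+00, -4.54182994e+01,
       -4.90132242e-02,  2.04387767e-02,  2.07360549e-04]), 'position': array([0.22611853, 0.63552567, 0.20477076]), 'tcp_rot': array([-1.79925826e+02,  4.94838466e-03,  1.60415099e+02]), 'force': array([ 0.46592818, -0.01180576,  0.85155154]), 'moment': array([ 0.01452464,  0.01835183, -0.04008449]), 'gripper_force': 0.0, 'grip_width': 0.09381231573442568}
scene {'fov_y': 56.2007, 'cx': 320.2912, 'cy': 198.4022, 'pose': [[-0.063, 0.8337, -0.5486, 1.2429], [0.998, 0.0493, -0.0396, 0.0632], [-0.006, -0.55, -0.8351, 1.1401], [0.0, 0.0, 0.0, 1.0]]}
side {'fov_y': 45.3114, 'cx': 325.6334, 'cy': 190.6473, 'pose': [[0.7268, -0.3519, 0.5898, -0.3586], [-0.6867, -0.3582, 0.6325, -0.9387], [-0.0113, -0.8648, -0.502, 0.8474], [0.0, 0.0, 0.0, 1.0]]}
wrist {'fov_y': 65.7065, 'cx': 327.7168, 'cy': 199.4645, 'T_tool_cam': [[0.0005, -0.9713, -0.2378, 0.0687], [1.0, 0.0007, -0.001, -0.0001], [0.0011, -0.2378, 0.9713, -0.1799], [0.0, 0.0, 0.0, 1.0]]}
```

View pics/scene0.png

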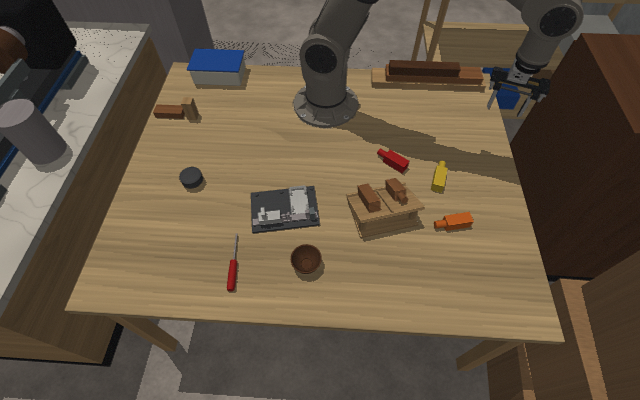

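View pics/side0.png

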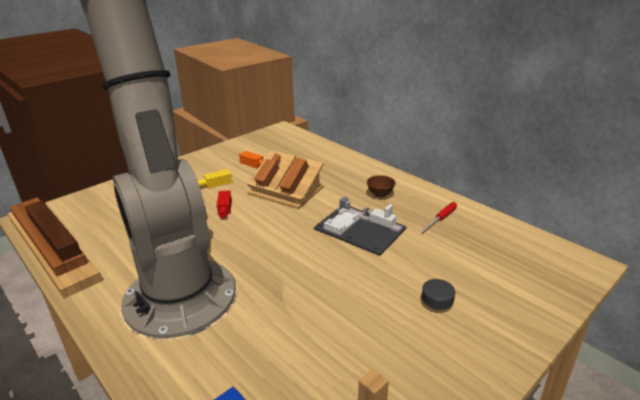

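The scene picture shows the caliper around (285,208) and the rack around (385,205). The two brown blanks are at (368,196) and (397,190), and the right one seems to carry the tenon. The bowl is at (306,259), the screwdriver at (233,262) and the chuck at (191,178). The side picture agrees with this layout.

```bash
cat > h.py <<'E'
from bench import ctrl
import cv2,numpy as np
from scipy.spatial.transform import Rotation as Ro
from scipy.optimize import least_squares
def tool(s=None):
    s=s or ctrl.observe(); T=np.eye(4); T[:3,:3]=Ro.from_euler('xyz',s['tcp_rot'],degrees=True).as_matrix(); T[:3,3]=s['position']; return T
def cam(n,T=None):
    m=ctrl.camera_model(n); f=200/np.tan(np.radians(m['fov_y']/2))
    return (f,m['cx'],m['cy'],np.array(m['pose']) if n!='wrist' else (tool() if T is None else T)@np.array(m['T_tool_cam']),n=='wrist')
def ray(c,u,v):
    f,cx,cy,P,fish=c; d=np.array([u-cx,v-cy])/f
    if fish:
        r=np.hypot(*d)+1e-12; d=np.r_[d/r*np.sin(r),np.cos(r)]
    else: d=np.r_[d,1]
    return P[:3,3],P[:3,:3]@d
def onz(c,u,v,z):
    o,d=ray(c,u,v); return o+d*(z-o[2])/d[2]
def proj(c,X):
    f,cx,cy,P,fish=c; p=(np.atleast_2d(X)-P[:3,3])@P[:3,:3]
    q=p[:,:2]/p[:,2:]
    if fish:
        r=np.hypot(p[:,0],p[:,1]); q=p[:,:2]*(np.arctan2(r,p[:,2])/(r+1e-12))[:,None]
    return q*f+[cx,cy]
def move(target,R=None):
    "shift/rotvec in tool axes mm/deg from now to target"
    T=tool(); print('d',np.round(T[:3,:3].T@(np.array(target)-T[:3,3])*1000,1), 'w',np.round(Ro.from_matrix(T[:3,:3].T@R).as_rotvec(degrees=True),2) if R is not None else '')
E
python3 - <<'E'
from h import *
c=cam('scene')
for n,u,v,z in [('cal',285,208,.01),('rack',385,205,.05),('bl1',397,190,.08),('bl0',368,196,.08),('bowl',306,262,.0)]: print(n,onz(c,u,v,z).round(3))
im=cv2.imread('pics/scene0.png')[150:290,200:480]; cv2.imwrite('pics/s0c.png',cv2.resize(im,None,fx=2.8,fy=2.8,interpolation=2))
move([.52,.10,.36],tool()[:3,:3])
E
```

```text
cal [ 0.549 -0.113  0.01 ]
rack [0.541 0.235 0.05 ]
bl1 [0.496 0.274 0.08 ]
bl0 [0.527 0.174 0.08 ]
bowl [ 0.746 -0.022  0.   ]
d [-456.4 -406.3 -154.6] w [0. 0. 0.]
```

View pics/s0c.png

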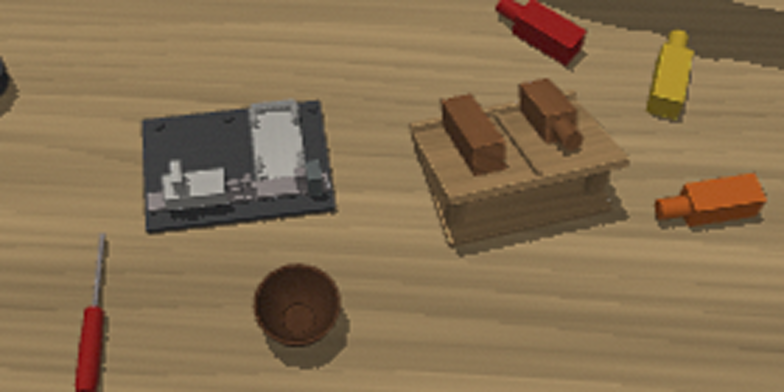

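The enlarged crop shows the tenon blank on the right of the rack, with its tenon pointing down in the picture, up the slope towards world +x. The pocket is at the right end of the caliper and the jaw with its tab is at the left.

Next, a wrist view over the rack.

Run:
```python
from h import *
move([.49,.23,.27],Ro.from_euler('xyz',[180,0,180],degrees=True).as_matrix())
```

```text
d [-384.5 -293.8  -64.7] w [-5.000e-02 -1.000e-02 -1.958e+01]
```

```bash
python3 -m pendant '[{"dz":-65,"wz":-5},{"dx":-40,"dy":-30,"dz":-65,"wz":-10},{"dx":-384,"dy":-294,"dz":-65,"wz":-19.6},{"dx":-384,"dy":-294,"dz":-65,"wz":-19.6},{"dx":-384,"dy":-294,"dz":-65,"wz":-19.6},{"dx":-384,"dy":-294,"dz":-65,"wz":-19.6},{"dx":-384,"dy":-294,"dz":-65,"wz":-19.6},{"dx":-384,"dy":-294,"dz":-65,"wz":-19.6},{"dx":-384,"dy":-294,"dz":-65,"wz":-19.6},{"dx":-384,"dy":-294,"dz":-65,"wz":-19.6},{"dx":-384,"dy":-294,"dz":-65,"wz":-19.6},{"dx":-384,"dy":-294,"dz":-65,"wz":-19.6}]'
```

```text
invalid input
```

```bash
python3 -m pendant '[{},{},{}]'
python3 - <<'E'
from h import *
T=tool(); np.save('T1.npy',T); print(T.round(3))
cv2.imwrite('pics/w1.png',ctrl.capture('wrist')[:,:,::-1])
E
```

```text
[[-0.942  0.335 -0.     0.226]
 [ 0.335  0.942 -0.001  0.636]
 [-0.    -0.001 -1.     0.205]
 [ 0.     0.     0.     1.   ]]invalid input
```

View pics/w1.png

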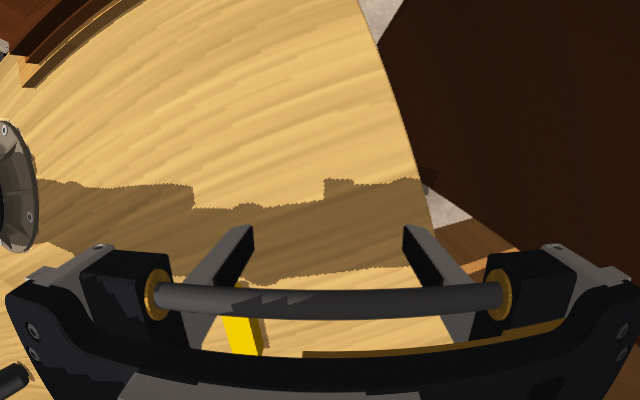

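The wrist picture shows the fingers at (245,235) and (410,235), with the clear view lying on the tool's +x side. The move was refused, probably because every key is needed in each row, so I'll send full rows.

```bash
python3 - <<'E'
from h import *
move([.63,.24,.28],Ro.from_euler('xyz',[180,0,180],degrees=True).as_matrix())
E
python3 -m pendant '[{"dx":0,"dy":0,"dz":-75,"wx":0,"wy":0,"wz":-7,"claw":1}]'
```

```text
d [-513.1 -237.5  -74.7] w [ -0.05  -0.   -19.58]
time: 0.28
position: [0.225, 0.6326, 0.2399]
tcp_rot: [-179.3, -0.0, 167.3]
force: [-0.8, 0.1, -0.7]
grip_width: 0.0939
gripper_force: 0.0
```

Run:
```python
from h import *
move([.63,.24,.28],Ro.from_euler('xyz',[180,0,180],degrees=True).as_matrix())
```

```text
d [-481.5 -294.3  -36.8] w [ -0.65  -0.09 -12.71]
```

```bash
python3 -m pendant '[{"dx":-20,"dy":-12,"dz":-35,"wx":0,"wy":0,"wz":-6,"claw":1},{"dx":-480,"dy":-294,"dz":-35,"wx":0,"wy":0,"wz":-12.7,"claw":1},{"dx":-480,"dy":-294,"dz":-35,"wx":0,"wy":0,"wz":-12.7,"claw":1},{"dx":-480,"dy":-294,"dz":-35,"wx":0,"wy":0,"wz":-12.7,"claw":1},{"dx":-480,"dy":-294,"dz":-35,"wx":0,"wy":0,"wz":-12.7,"claw":1},{"dx":-480,"dy":-294,"dz":-35,"wx":0,"wy":0,"wz":-12.7,"claw":1},{"dx":-480,"dy":-294,"dz":-35,"wx":0,"wy":0,"wz":-12.7,"claw":1},{"dx":-480,"dy":-294,"dz":-35,"wx":0,"wy":0,"wz":-12.7,"claw":1},{"dx":-480,"dy":-294,"dz":-35,"wx":0,"wy":0,"wz":-12.7,"claw":1},{"dx":-480,"dy":-294,"dz":-35,"wx":0,"wy":0,"wz":-12.7,"claw":1},{"dx":-480,"dy":-294,"dz":-35,"wx":0,"wy":0,"wz":-12.7,"claw":1},{"dx":-480,"dy":-294,"dz":-35,"wx":0,"wy":0,"wz":-12.7,"claw":1}]'
python3 - <<'E'
from h import *
R=Ro.from_euler('xyz',[180,0,180],degrees=True).as_matrix()
move([.63,.24,.28],R)
E
```

```text
time: 1.28
position: [0.5733, 0.2993, 0.2822]
tcp_rot: [180.0, 0.0, -179.9]
force: [0.8, 0.5, -0.8]
grip_width: 0.094
gripper_force: 0.0
d [-56.6 -59.5   2.2] w [0.   0.   0.12]
```

```bash
python3 -m pendant '[{"dx":-57,"dy":-60,"dz":0,"wx":0,"wy":0,"wz":0,"claw":1},{"dx":-57,"dy":-60,"dz":0,"wx":0,"wy":0,"wz":0,"claw":1},{"dx":-57,"dy":-60,"dz":0,"wx":0,"wy":0,"wz":0,"claw":1},{"dx":-57,"dy":-60,"dz":0,"wx":0,"wy":0,"wz":0,"claw":1},{"dx":-57,"dy":-60,"dz":0,"wx":0,"wy":0,"wz":0,"claw":1},{"dx":-57,"dy":-60,"dz":0,"wx":0,"wy":0,"wz":0,"claw":1}]'
python3 - <<'E'
from h import *
T=tool(); np.save('T1.npy',T); print(T.round(3))
im=ctrl.capture('wrist')[:,:,::-1]; cv2.imwrite('pics/w2.png',im)
cv2.imwrite('pics/w2c.png',cv2.resize(im[60:360,120:520],None,fx=2,fy=2,interpolation=2))
E
```

```text
time: 1.78
position: [0.6285, 0.2424, 0.2819]
tcp_rot: [180.0, -0.0, -179.8]
force: [-1.2, 0.5, 0.2]
grip_width: 0.0936
gripper_force: 0.0
[[-1.    -0.004 -0.001  0.629]
 [-0.004  1.     0.     0.242]
 [ 0.001  0.    -1.     0.282]
 [ 0.     0.     0.     1.   ]]
```

View pics/w2.png

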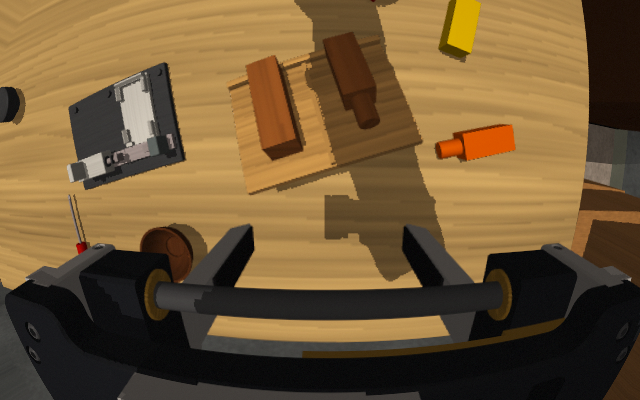

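The wrist view shows the tenon blank at about (350,80), the plain blank at (272,105), the pocket at (140,100), and the jaw at (90,165). I'll enlarge the rack for exact corners.

Run:
```python
from h import *
im=cv2.imread('pics/w2.png')[20:200,220:430]
im=np.clip(im.astype(float)*1.4,0,255).astype(np.uint8)
im=cv2.resize(im,None,fx=3.3,fy=3.3,interpolation=2)
for k in range(0,210,20): cv2.line(im,(int(k*3.3),0),(int(k*3.3),6 if k%100 else 14),(0,255,0),1)
for k in range(0,180,20): cv2.line(im,(0,int(k*3.3)),(6,int(k*3.3)),(0,255,0),1)
cv2.imwrite('pics/w2r.png',im)
```

```text
(no output)
```

View pics/w2r.png

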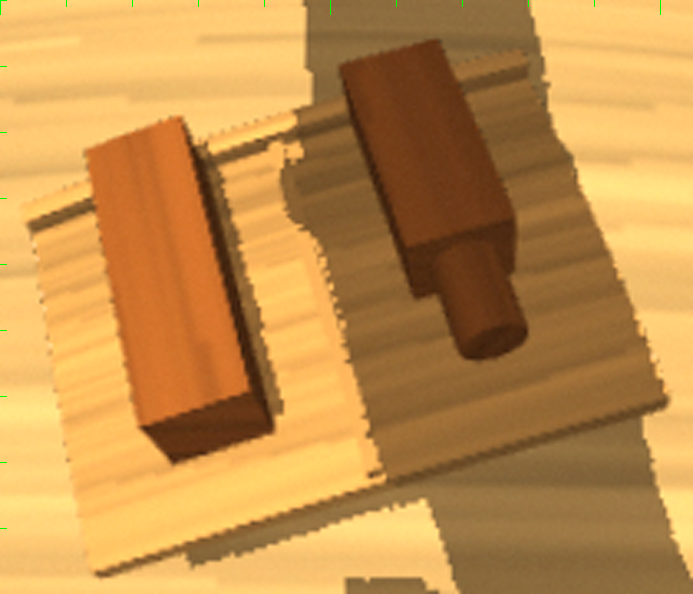

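Run:
```python
from h import *
c=cam('wrist',np.load('T1.npy'))
def fit(M,px,joint=None):
    px=np.array(px)/3.3+[220,20]; M=np.array(M)/1000.
    def X(p): return M@Ro.from_euler('ZY',[p[3],-.47]).as_matrix().T+p[:3]
    r=least_squares(lambda p:(proj(c,X(p))-px).ravel(),[.5,.25,.08,.2],x_scale=.1)
    print(r.x.round(4),'deg',np.degrees(r.x[3]).round(2),'res',r.fun.round(1)); return r.x
a=fit([[-45,-20,40],[-45,20,40],[45,-20,40],[45,20,40],[45,-20,0],[80,0,20]],[[340,65],[440,40],[408,250],[515,215],[416,298],[494,339]])
b=fit([[-45,-20,40],[-45,20,40],[80,-20,40],[80,20,40],[80,-20,0],[80,20,0]],[[86,150],[182,117],[140,428],[247,393],[175,463],[273,430]])
print((Ro.from_euler('z',-a[3]).as_matrix()@(a[:3]-b[:3])).round(4))
np.save('a.npy',a)
```

```text
[0.4969 0.2719 0.0475 0.3012] deg 17.26 res [ 0.2  0.4 -0.3  0.  -0.4 -1.3  0.4  0.2  0.   0.5  0.   0.3]
[0.5288 0.1718 0.0489 0.2977] deg 17.06 res [ 0.1  0.5 -0.   0.2 -0.6 -0.6  0.8 -1.  -0.6  0.4  0.4  0.7]
[-0.0008  0.1051 -0.0014]
```

Run:
```python
from h import *
c=cam('wrist',np.load('T1.npy'))
A=np.array([[-45,-20,40],[-45,20,40],[45,-20,40],[45,20,40],[45,-20,0],[80,0,20]])/1e3
B=np.array([[-45,-20,40],[-45,20,40],[80,-20,40],[80,20,40],[80,-20,0],[80,20,0]])/1e3
px=np.array([[340,65],[440,40],[408,250],[515,215],[416,298],[494,339],[86,150],[182,117],[140,428],[247,393],[175,463],[273,430]])/3.3+[220,20]
for free in (0,1):
    def f(p):
        R=Ro.from_euler('ZY',[p[3],-.47]).as_matrix(); s=p[4] if free else .1
        X=np.vstack([A,B-[0,s,0]])@R.T+p[:3]; return (proj(c,X)-px).ravel()
    r=least_squares(f,[.5,.25,.08,.2,.1],x_scale=.1); print(r.x.round(4),r.cost.round(2),r.fun.round(1))
    R=Ro.from_euler('ZY',[r.x[3],-.47]).as_matrix()
    ed=np.array([[0,-.16,0],[0,.06,0]])
    print(proj(c,(np.array([[-.045,-.16,.01],[-.045,.06,.01]])@R.T+r.x[:3]))-[220,20])
```

```text
[0.4989 0.27   0.0579 0.2985 0.1   ] 17.03 [-1.4 -0.3 -1.1 -0.9 -1.7 -0.5  0.1  0.7 -1.2  1.7 -0.6  1.9  0.3 -1.2
  0.8 -1.8  0.  -0.4  2.3 -1.2  0.2  0.9  2.   0.9]
[[  7.26594642  67.00840493]
 [161.8902584   19.11892674]]
[0.4973 0.2719 0.0488 0.3029 0.1051] 3.69 [ 0.1  0.5 -0.4  0.  -0.3 -1.   0.5  0.3  0.1  0.8  0.2  0.6 -0.2  0.6
 -0.4  0.1 -0.5 -0.7  0.8 -1.3 -0.5  0.3  0.4  0.4]
[[ 10.5956699   67.03022195]
 [161.92544077  19.71750193]]
```

Run:
```python
from h import *
c=cam('scene')
P=np.array([[-45,-20,40],[-45,20,40],[45,-20,40],[80,0,20]])/1e3
for p in ([.4989,.27,.0579,.2985],[.4972,.2719,.0482,.302]):
    X=P@Ro.from_euler('ZY',[p[3],-.47]).as_matrix().T+p[:3]
    print(((proj(c,X)-[200,150])*2.8).round(0).tolist())
R=Ro.from_euler('z',.302).as_matrix()@Ro.from_euler('y',-.47).as_matrix()
G=np.c_[-R[:,0],R[:,1],-R[:,2]]  # tool axes
g=np.array([.4972,.2719,.049])+R@[.004,0,.024+.08]  # 80mm above grasp
tcp=g+G[:,2]*.019
print(g,tcp); move(tcp,G)
```

```text
[[517.0, 83.0], [547.0, 77.0], [544.0, 115.0], [571.0, 141.0]]
[[517.0, 86.0], [547.0, 80.0], [544.0, 119.0], [572.0, 144.0]]
[0.45563629 0.2589517  0.14353465] [0.4638517  0.26151104 0.12659485]
d [164.5  19.5 155.5] w [ -3.99 -26.75 -16.76]
```

```bash
python3 -m pendant '[{"dx":30,"dy":4,"dz":0,"wx":-0.9,"wy":-6,"wz":-3.7,"claw":0.4},{"dx":60,"dy":8,"dz":30,"wx":-1.7,"wy":-11,"wz":-7,"claw":0.4},{"dx":164,"dy":19,"dz":90,"wx":-4,"wy":-26.7,"wz":-16.8,"claw":0.4},{"dx":164,"dy":19,"dz":155,"wx":-4,"wy":-26.7,"wz":-16.8,"claw":0.4},{"dx":164,"dy":19,"dz":155,"wx":-4,"wy":-26.7,"wz":-16.8,"claw":0.4},{"dx":164,"dy":19,"dz":155,"wx":-4,"wy":-26.7,"wz":-16.8,"claw":0.4},{"dx":164,"dy":19,"dz":155,"wx":-4,"wy":-26.7,"wz":-16.8,"claw":0.4},{"dx":164,"dy":19,"dz":155,"wx":-4,"wy":-26.7,"wz":-16.8,"claw":0.4},{"dx":164,"dy":19,"dz":155,"wx":-4,"wy":-26.7,"wz":-16.8,"claw":0.4},{"dx":164,"dy":19,"dz":155,"wx":-4,"wy":-26.7,"wz":-16.8,"claw":0.4}]'
python3 - <<'E'
from h import *
T=tool(); np.save('T2.npy',T); print(T.round(3))
im=ctrl.capture('wrist')[:,:,::-1]; cv2.imwrite('pics/w3.png',im)
c=cam('wrist',T); p=[.4972,.2719,.049,.302]
P=np.array([[-45,-20,40],[-45,20,40],[45,20,40],[45,-20,40],[-45,-20,0],[-45,20,0]])/1e3
q=proj(c,P@Ro.from_euler('ZY',[p[3],-.47]).as_matrix().T+p[:3]); print(q.round(0).tolist())
im=np.clip(im.astype(float)*1.5,0,255).astype(np.uint8)
for a in q: cv2.circle(im,tuple(int(v) for v in a.round()),2,(0,255,0),-1)
cv2.imwrite('pics/w3c.png',cv2.resize(im[60:310,160:480],None,fx=2.4,fy=2.4,interpolation=2))
E
```

```text
time: 2.67
position: [0.4658, 0.2611, 0.1282]
tcp_rot: [-180.0, 27.0, -162.7]
force: [0.2, -0.1, 0.6]
grip_width: 0.0662
gripper_force: 0.0
[[-0.851 -0.298  0.433  0.466]
 [-0.266  0.955  0.135  0.261]
 [-0.453 -0.    -0.891  0.128]
 [ 0.     0.     0.     1.   ]]
[[302.0, 149.0], [357.0, 149.0], [354.0, 263.0], [304.0, 263.0], [306.0, 145.0], [353.0, 145.0]]
```

View pics/w3c.png

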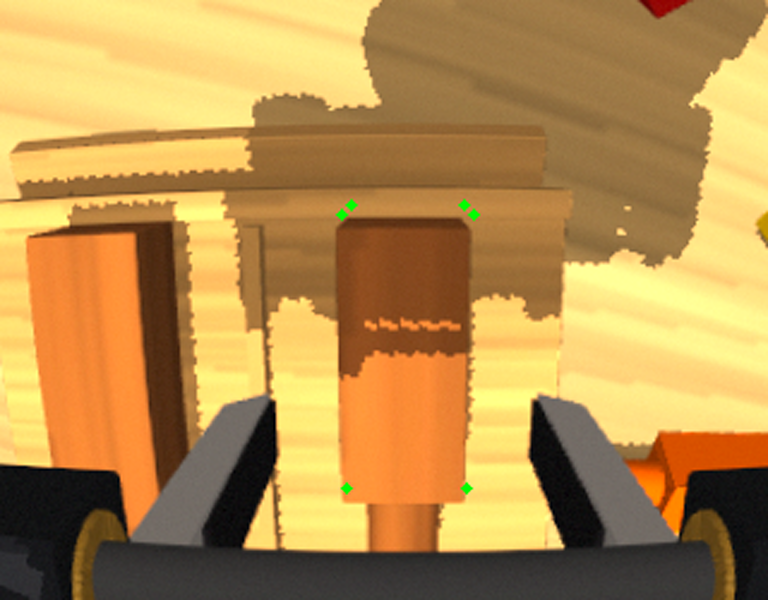

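The overlay shows that the blank really sits about 14 crop pixels lower (5 mm further up the slope) and 1.5 mm to the left of the prediction. Its width agrees, so I'll correct for this and descend.

Run:
```python
from h import *
c=cam('wrist',np.load('T2.npy'))
A=np.array([[-45,-20,40],[-45,20,40],[45,-20,40],[45,20,40]])/1e3
px=np.array([[336,228],[470,228],[341,502],[467,502]])/2.4+[160,60]
for n in (0,1):
    f=lambda p:(proj(c,A@Ro.from_euler('ZY',[p[3],-.47]).as_matrix().T+[p[0],p[1],p[2] if n else .05])-px).ravel()
    r=least_squares(f,[.5,.27,.05,.3],x_scale=.1);p=r.x;print(p.round(4),r.fun.round(1))
R=Ro.from_euler('ZY',[.302,-.47]).as_matrix()
G=np.c_[-R[:,0],R[:,1],-R[:,2]]
for o in ([.4972,.2719,.049]+R@[.0046,-.0015,.0015],p[:3]):
    print(o.round(4)); g=o+R@[.004,0,.024]; move(g+G[:,2]*.019,G)
```

```text
[0.5025 0.2727 0.0497 0.307 ] [ 0.8  1.  -0.7  0.8  1.6 -1.5 -1.7 -1.6]
[0.4987 0.2715 0.0548 0.307 ] [-0.  -0.1  0.1 -0.3  1.   0.3 -1.1  0.2]
[0.5009 0.2715 0.0524]
d [-1.6 -0.2 79.2] w [-0.    0.07 -0.04]
[0.4987 0.2715 0.0548]
d [-0.8  0.5 76.1] w [-0.    0.07 -0.04]
```

```bash
python3 -m pendant '[{"dx":-1,"dy":0,"dz":25,"wx":0,"wy":0,"wz":0,"claw":0.4},{"dx":-1,"dy":0,"dz":45,"wx":0,"wy":0,"wz":0,"claw":0.4},{"dx":-1,"dy":0,"dz":60,"wx":0,"wy":0,"wz":0,"claw":0.4},{"dx":-1,"dy":0,"dz":70,"wx":0,"wy":0,"wz":0,"claw":0.4},{"dx":-1,"dy":0,"dz":77,"wx":0,"wy":0,"wz":0,"claw":0.4},{"dx":-1,"dy":0,"dz":77,"wx":0,"wy":0,"wz":0,"claw":0.4},{"dx":-1,"dy":0,"dz":77,"wx":0,"wy":0,"wz":0,"claw":0.4},{"dx":-1,"dy":0,"dz":77,"wx":0,"wy":0,"wz":0,"claw":0.4}]'
python3 - <<'E'
from h import *
R=Ro.from_euler('ZY',[.302,-.47]).as_matrix()
G=np.c_[-R[:,0],R[:,1],-R[:,2]]
o=np.array([.4998,.2715,.0536]); g=o+R@[.004,0,.024]; move(g+G[:,2]*.019,G)
E
```

```text
time: 3.38
position: [0.5004, 0.2703, 0.0599]
tcp_rot: [-180.0, 27.0, -162.8]
force: [0.2, 0.3, 0.4]
grip_width: 0.0657
gripper_force: 0.0
d [-1.   1.4  0.5] w [-0.07  0.05 -0.13]
```

```bash
python3 -m pendant '[{"dx":0,"dy":1,"dz":0,"wx":0,"wy":0,"wz":0,"claw":-1},{"dx":0,"dy":1,"dz":0,"wx":0,"wy":0,"wz":0,"claw":-1},{"dx":0,"dy":1,"dz":0,"wx":0,"wy":0,"wz":0,"claw":-1},{"dx":0,"dy":1,"dz":0,"wx":0,"wy":0,"wz":0,"claw":-1},{"dx":0,"dy":1,"dz":0,"wx":0,"wy":0,"wz":0,"claw":-1},{"dx":0,"dy":1,"dz":0,"wx":0,"wy":0,"wz":0,"claw":-1},{"dx":0,"dy":1,"dz":0,"wx":0,"wy":0,"wz":0,"claw":-1},{"dx":0,"dy":1,"dz":0,"wx":0,"wy":0,"wz":0,"claw":-1}]'
```

```text
time: 4.05
position: [0.499, 0.2716, 0.0591]
tcp_rot: [-180.0, 26.9, -162.8]
force: [-4.0, -1.0, 7.4]
grip_width: 0.0399
gripper_force: 30.0
```

```bash
python3 -m pendant '[{"dx":0,"dy":0,"dz":-10,"wx":0,"wy":0,"wz":0,"claw":-1},{"dx":0,"dy":0,"dz":-30,"wx":0,"wy":0,"wz":0,"claw":-1},{"dx":0,"dy":0,"dz":-60,"wx":0,"wy":0,"wz":0,"claw":-1},{"dx":0,"dy":0,"dz":-95,"wx":0,"wy":0,"wz":0,"claw":-1},{"dx":0,"dy":0,"dz":-130,"wx":0,"wy":0,"wz":0,"claw":-1},{"dx":0,"dy":0,"dz":-150,"wx":0,"wy":0,"wz":0,"claw":-1},{"dx":0,"dy":0,"dz":-150,"wx":0,"wy":0,"wz":0,"claw":-1}]'
python3 - <<'E'
from h import *
c=cam('wrist',np.load('T1.npy')); s=cam('scene')
# refine plate corners on the mask of dark pixels: hull of plate in scene & wrist by subpixel corner search
A=np.array([[-65,-173,12],[-65,63,12],[100,63,12],[100,-173,12]])/1e3
pw=np.array([[69,105],[166,63],[186,160],[85,189.]])
ps=np.array([[142,120],[320,101],[335,212],[148,230.]])/2.8+[200,150]
for n,cc,px in (('w',c,pw),('s',s,ps)):
    g=cv2.imread('pics/w2.png' if n=='w' else 'pics/scene0.png',0)
    q=cv2.cornerSubPix(g,px.astype(np.float32).reshape(-1,1,2),(4,4),(-1,-1),(3,30,.01)).reshape(-1,2)
    for z in (px,q):
        f=lambda p:(proj(cc,A@Ro.from_euler('z',p[2]).as_matrix().T+[p[0],p[1],0])-z).ravel()
        r=least_squares(f,[.55,-.1,.2],x_scale=.1);print(n,r.x.round(4),r.fun.round(1))
E
```

```text
time: 4.63
position: [0.4342, 0.2518, 0.1966]
tcp_rot: [179.9, 27.2, -162.8]
force: [0.9, 0.9, -0.8]
grip_width: 0.0397
gripper_force: 30.0
w [ 0.5219 -0.0623  0.1861] [ 0.   0.5  0.8 -1.7 -1.1  1.   0.3  0.4]
w [ 0.5222 -0.0635  0.1961] [ 0.7 -0.6 -0.3 -0.9 -0.7  0.6  0.6  0.8]
s [ 0.5246 -0.0635  0.185 ] [-0.1 -0.   0.6  0.1  0.7 -0.7 -1.2  0.4]
s [ 0.524  -0.0655  0.1926] [-0.3  0.8  0.7  0.6  0.1 -0.8 -0.5 -0.5]
```

Run:
```python
from h import *
R=Ro.from_euler('z',.192).as_matrix(); G=np.c_[-R[:,0],R[:,1],-R[:,2]]
t=np.array([.523,-.064,.02])+R@[.11,0,.16]
print(t); move(t,G)
```

```text
[ 0.6309787  -0.04300952  0.18      ]
d [ -82.3 -339.9   60.1] w [ 1.59 27.14  6.08]
```

```bash
python3 -m pendant '[{"dx":-20,"dy":-35,"dz":0,"wx":0.4,"wy":6.8,"wz":1.5,"claw":-1},{"dx":-40,"dy":-75,"dz":10,"wx":0.8,"wy":13.6,"wz":3,"claw":-1},{"dx":-60,"dy":-115,"dz":20,"wx":1.2,"wy":20.4,"wz":4.5,"claw":-1},{"dx":-82,"dy":-155,"dz":40,"wx":1.6,"wy":27.1,"wz":6.1,"claw":-1},{"dx":-82,"dy":-340,"dz":60,"wx":1.6,"wy":27.1,"wz":6.1,"claw":-1},{"dx":-82,"dy":-340,"dz":60,"wx":1.6,"wy":27.1,"wz":6.1,"claw":-1},{"dx":-82,"dy":-340,"dz":60,"wx":1.6,"wy":27.1,"wz":6.1,"claw":-1},{"dx":-82,"dy":-340,"dz":60,"wx":1.6,"wy":27.1,"wz":6.1,"claw":-1},{"dx":-82,"dy":-340,"dz":60,"wx":1.6,"wy":27.1,"wz":6.1,"claw":-1},{"dx":-82,"dy":-340,"dz":60,"wx":1.6,"wy":27.1,"wz":6.1,"claw":-1},{"dx":-82,"dy":-340,"dz":60,"wx":1.6,"wy":27.1,"wz":6.1,"claw":-1},{"dx":-82,"dy":-340,"dz":60,"wx":1.6,"wy":27.1,"wz":6.1,"claw":-1}]' && python3 -m pendant '[{"dx":0,"dy":0,"dz":0,"wx":0,"wy":0,"wz":0,"claw":-1},{"dx":0,"dy":0,"dz":0,"wx":0,"wy":0,"wz":0,"claw":-1}]'
python3 - <<'E'
from h import *
T=tool(); np.save('T3.npy',T)
im=ctrl.capture('wrist')[:,:,::-1]; cv2.imwrite('pics/w4.png',im)
c=cam('wrist',T)
R=Ro.from_euler('z',.192).as_matrix()
# pocket floor rectangle, plate corners, fixed face, blank lower end in hand (origin at tool: grasp (4,0,24))
P=np.array([[-47.5,-22.5,20],[-47.5,22.5,20],[47.5,22.5,20],[47.5,-22.5,20],[-65,-173,12],[-65,63,12],[100,63,12],[66,16,40]])/1e3
q=proj(c,P@R.T+[.523,-.064,0])
B=np.array([[45+4,-20,-19+24-40],[45+4,20,-19+24-40],[45+4,-20,5],[45+4,20,5]])/1e3
qb=proj(c,B@T[:3,:3].T+T[:3,3]); print(q.round(),qb.round())
cv2.imwrite('pics/w4c.png',cv2.resize(cv2.convertScaleAbs(im[0:260,130:450],alpha=1.2),None,fx=2.3,fy=2.3,interpolation=2))
im=cv2.convertScaleAbs(im,alpha=1.2)
im2=cv2.resize(im[0:260,110:450],None,fx=2.3,fy=2.3,interpolation=2)
for a in np.vstack([q,qb]): cv2.circle(im2,tuple(int(v) for v in ((a+.5-[110,0])*2.3)),2,(0,255,0),-1)
cv2.imwrite('pics/w4c.png',im2)
E
```

```text
time: 5.63
position: [0.6306, -0.046, 0.1743]
tcp_rot: [-179.7, -0.4, -169.2]
force: [-0.2, -0.6, -1.2]
grip_width: 0.0399
gripper_force: 30.0
time: 5.8
position: [0.6304, -0.0426, 0.1757]
tcp_rot: [-179.8, -0.3, -168.9]
force: [-0.3, 0.2, -1.0]
grip_width: 0.0398
gripper_force: 30.0
[[307.  47.]
 [349.  47.]
 [349. 132.]
 [307. 132.]
 [183.  45.]
 [385.  35.]
 [383. 179.]
 [344. 151.]] [[286. 167.]
 [370. 168.]
 [295. 158.]
 [361. 158.]]
```

View pics/w4c.png

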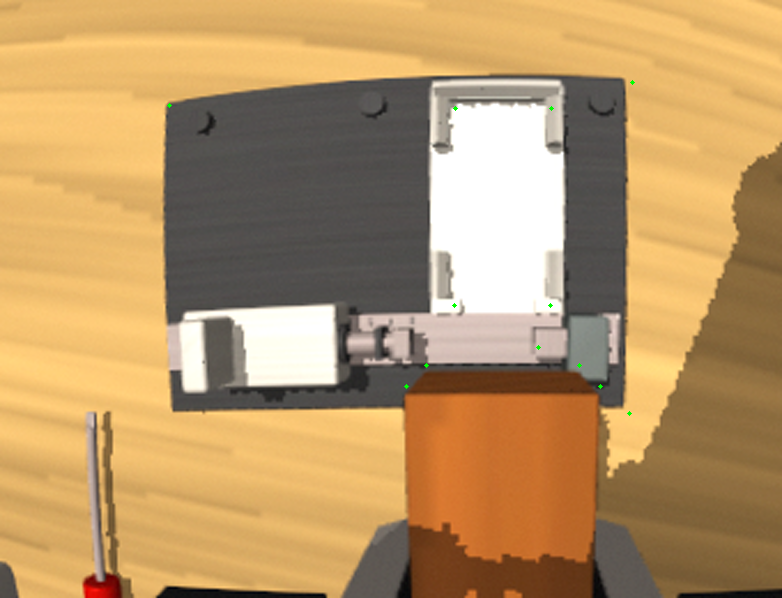

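The picture shows the blank held squarely, with its end edge at (405..598, 393). The pocket is clear at (500,200), the jaw is fully back on the left, and plate corners are at (167,101), (625,79), (624,408) and (172,411). I'll refine from these.

Run:
```python
from h import *
T=np.load('T3.npy'); c=cam('wrist',T)
A=np.array([[-65,-173,12],[-65,63,12],[100,63,12],[100,-173,12]])/1e3
px=np.array([[167,101],[625,79],[624,408],[172,411]])/2.3+[109.5,0]
f=lambda p:(proj(c,A@Ro.from_euler('z',p[2]).as_matrix().T+[p[0],p[1],0])-px).ravel()
r=least_squares(f,[.55,-.1,.2],x_scale=.1);p=r.x;print(p.round(4),r.fun.round(1))
R=Ro.from_euler('z',p[2]).as_matrix()
P=np.array([[-47.5,-22.5,20],[-47.5,22.5,20],[47.5,22.5,20],[47.5,-22.5,20]])/1e3
print('pocket crop px',((proj(c,P@R.T+[p[0],p[1],0])+.5-[110,0])*2.3).round())
# blank end in tool
for h in (5-40,):
  for u in (405,598):
    o,d=ray(c,u/2.3+109.5,393/2.3-.5); Ti=np.linalg.inv(T); o=Ti[:3,:3]@o+Ti[:3,3]; d=Ti[:3,:3]@d
    print('end in tool mm',(o+d*((h/1e3)-o[2])/d[2])*1e3)
np.save('cal.npy',p)
G=np.c_[-R[:,0],R[:,1],-R[:,2]]
t=np.array([p[0],p[1],.02])+R@[.0025,0,.06]
move(t,G)
```

```text
[ 0.5218 -0.0669  0.1922] [-0.8  0.2  1.  -0.5  0.4  0.3 -0.8 -0. ]
pocket crop px [[449. 105.]
 [545. 105.]
 [545. 302.]
 [449. 302.]]
end in tool mm [ 47.6019811  -20.27443639 -35.        ]
end in tool mm [ 47.62340824  19.57704798 -35.        ]
d [108.4  -2.9  96.5] w [-0.16 -0.25  0.07]
```

```bash
python3 -m pendant '[{"dx":40,"dy":-1,"dz":0,"wx":0,"wy":0,"wz":0,"claw":-1},{"dx":80,"dy":-2,"dz":10,"wx":0,"wy":-0.2,"wz":0,"claw":-1},{"dx":108,"dy":-2.9,"dz":45,"wx":-0.15,"wy":-0.25,"wz":0,"claw":-1},{"dx":108,"dy":-2.9,"dz":80,"wx":-0.15,"wy":-0.25,"wz":0,"claw":-1},{"dx":108,"dy":-2.9,"dz":96,"wx":-0.15,"wy":-0.25,"wz":0,"claw":-1},{"dx":108,"dy":-2.9,"dz":96,"wx":-0.15,"wy":-0.25,"wz":0,"claw":-1},{"dx":108,"dy":-2.9,"dz":96,"wx":-0.15,"wy":-0.25,"wz":0,"claw":-1},{"dx":108,"dy":-2.9,"dz":96,"wx":-0.15,"wy":-0.25,"wz":0,"claw":-1}]'
python3 - <<'E'
from h import *
p=np.load('cal.npy')
R=Ro.from_euler('z',p[2]).as_matrix()
G=np.c_[-R[:,0],R[:,1],-R[:,2]]
move(np.array([p[0],p[1],.02])+R@[.0025,0,.022],G)
E
```

```text
time: 6.52
position: [0.526, -0.067, 0.082]
tcp_rot: [-180.0, 0.1, -169.0]
force: [0.5, 0.3, -0.8]
grip_width: 0.0397
gripper_force: 30.0
d [ 1.7  1.  40. ] w [-0.04  0.12  0.02]
```

```bash
python3 -m pendant '[{"dx":1.5,"dy":0.7,"dz":15,"wx":0,"wy":0.1,"wz":0,"claw":-1},{"dx":1.5,"dy":0.7,"dz":28,"wx":0,"wy":0.1,"wz":0,"claw":-1},{"dx":1.5,"dy":0.7,"dz":36,"wx":0,"wy":0.1,"wz":0,"claw":-1},{"dx":1.5,"dy":0.7,"dz":40,"wx":0,"wy":0.1,"wz":0,"claw":-1},{"dx":1.5,"dy":0.7,"dz":43,"wx":0,"wy":0.1,"wz":0,"claw":-1},{"dx":1.5,"dy":0.7,"dz":45,"wx":0,"wy":0.1,"wz":0,"claw":-1},{"dx":1.5,"dy":0.7,"dz":45,"wx":0,"wy":0.1,"wz":0,"claw":-1},{"dx":1.5,"dy":0.7,"dz":45,"wx":0,"wy":0.1,"wz":0,"claw":-1}]'
python3 - <<'E'
from h import *
p=np.load('cal.npy')
R=Ro.from_euler('z',p[2]).as_matrix()
G=np.c_[-R[:,0],R[:,1],-R[:,2]]
move(np.array([p[0],p[1],.02])+R@[.0025,0,.005],G)
E
```

```text
time: 7.18
position: [0.5237, -0.0672, 0.0362]
tcp_rot: [-180.0, -0.0, -169.0]
force: [0.6, 0.1, -1.0]
grip_width: 0.04
gripper_force: 30.0
d [-0.7  0.6 11.2] w [-0.02 -0.04 -0.04]
```

Underside is about 11 mm above the floor. I'll go down slowly, reading the force between steps.

```bash
python3 -m pendant '[{"dx":-0.5,"dy":0.4,"dz":2,"wx":0,"wy":0,"wz":0,"claw":-1},{"dx":-0.5,"dy":0.4,"dz":4,"wx":0,"wy":0,"wz":0,"claw":-1},{"dx":-0.5,"dy":0.4,"dz":5.5,"wx":0,"wy":0,"wz":0,"claw":-1},{"dx":-0.5,"dy":0.4,"dz":7,"wx":0,"wy":0,"wz":0,"claw":-1},{"dx":-0.5,"dy":0.4,"dz":7,"wx":0,"wy":0,"wz":0,"claw":-1}]'; python3 -m pendant '[{"dx":0,"dy":0,"dz":1,"wx":0,"wy":0,"wz":0,"claw":-1},{"dx":0,"dy":0,"dz":2,"wx":0,"wy":0,"wz":0,"claw":-1},{"dx":0,"dy":0,"dz":2,"wx":0,"wy":0,"wz":0,"claw":-1}]'
```

```text
time: 7.6
position: [0.5236, -0.0666, 0.0284]
tcp_rot: [-180.0, -0.1, -169.0]
force: [-0.3, 0.9, -1.0]
grip_width: 0.0396
gripper_force: 30.0
time: 7.85
position: [0.5236, -0.0667, 0.0266]
tcp_rot: [-180.0, -0.1, -169.0]
force: [-0.1, -0.5, -1.1]
grip_width: 0.0396
gripper_force: 30.0
```

```bash
for i in 1 2; do python3 -m pendant '[{"dx":0,"dy":0,"dz":0.7,"wx":0,"wy":0,"wz":0,"claw":-1},{"dx":0,"dy":0,"dz":1.2,"wx":0,"wy":0,"wz":0,"claw":-1},{"dx":0,"dy":0,"dz":1.2,"wx":0,"wy":0,"wz":0,"claw":-1}]' | sed -n '2p;4p'; done
```

```text
position: [0.5237, -0.0666, 0.0255]
force: [0.3, 0.2, -0.8]
position: [0.5237, -0.0666, 0.0243]
force: [0.2, 0.4, -1.2]
```

```bash
for i in 1 2; do python3 -m pendant '[{"dx":0,"dy":0,"dz":0.6,"wx":0,"wy":0,"wz":0,"claw":-1},{"dx":0,"dy":0,"dz":1,"wx":0,"wy":0,"wz":0,"claw":-1},{"dx":0,"dy":0,"dz":1,"wx":0,"wy":0,"wz":0,"claw":-1}]' | sed -n '2p;4p;6p'; done
```

```text
position: [0.5237, -0.0666, 0.0233]
force: [0.0, 0.1, -1.4]
gripper_force: 30.0
position: [0.5238, -0.0667, 0.0227]
force: [-2.4, -0.3, 6.9]
gripper_force: 30.0
```

```bash
python3 -m pendant '[{"dx":0,"dy":0,"dz":0,"wx":0,"wy":0,"wz":0,"claw":0.3},{"dx":0,"dy":0,"dz":0,"wx":0,"wy":0,"wz":0,"claw":0.3},{"dx":0,"dy":0,"dz":0,"wx":0,"wy":0,"wz":0,"claw":0.3},{"dx":0,"dy":0,"dz":0,"wx":0,"wy":0,"wz":0,"claw":0.3},{"dx":0,"dy":0,"dz":-15,"wx":0,"wy":0,"wz":0,"claw":0.3},{"dx":0,"dy":0,"dz":-40,"wx":0,"wy":0,"wz":0,"claw":0.3},{"dx":0,"dy":0,"dz":-80,"wx":0,"wy":0,"wz":0,"claw":0.3},{"dx":0,"dy":0,"dz":-120,"wx":0,"wy":0,"wz":0,"claw":0.3},{"dx":0,"dy":0,"dz":-150,"wx":0,"wy":0,"wz":0,"claw":0.3},{"dx":0,"dy":0,"dz":-150,"wx":0,"wy":0,"wz":0,"claw":0.3}]'
python3 - <<'E'
from h import *
p=np.load('cal.npy')
R=Ro.from_euler('z',p[2]).as_matrix()
G=np.c_[-R[:,0],R[:,1],-R[:,2]]
move(np.array([p[0],p[1],.02])+R@[.16,-.06,.16],G)
E
```

```text
time: 9.68
position: [0.5268, -0.0668, 0.1782]
tcp_rot: [-179.9, 0.4, -169.0]
force: [1.0, 0.5, 1.3]
grip_width: 0.061
gripper_force: 0.0
d [-155.2  -59.    -0.6] w [-0.08  0.39 -0.06]
```

```bash
python3 -m pendant '[{"dx":-155,"dy":-59,"dz":0,"wx":0,"wy":0.3,"wz":0,"claw":0.0},{"dx":-155,"dy":-59,"dz":0,"wx":0,"wy":0.3,"wz":0,"claw":0.0},{"dx":-155,"dy":-59,"dz":0,"wx":0,"wy":0.3,"wz":0,"claw":0},{"dx":-155,"dy":-59,"dz":0,"wx":0,"wy":0.3,"wz":0,"claw":0},{"dx":-155,"dy":-59,"dz":0,"wx":0,"wy":0.3,"wz":0,"claw":0},{"dx":-155,"dy":-59,"dz":0,"wx":0,"wy":0.3,"wz":0,"claw":0},{"dx":-155,"dy":-59,"dz":0,"wx":0,"wy":0.3,"wz":0,"claw":0}]'
python3 - <<'E'
from h import *
T=tool(); np.save('T4.npy',T); print(T[:3,3])
im=ctrl.capture('wrist')[:,:,::-1]; cv2.imwrite('pics/w5.png',im)
c=cam('wrist',T); p=np.load('cal.npy'); R=Ro.from_euler('z',p[2]).as_matrix()
P=np.array([[-45,-20,60],[-45,20,60],[45,20,60],[45,-20,60],[80,0,40]])/1e3
q=proj(c,P@R.T+[p[0],p[1],0])
# jaw top tab corners: tab centre at jaw y -17, jaw y0 unknown
im2=cv2.resize(cv2.convertScaleAbs(im[0:250,170:510],alpha=1.2),None,fx=2.3,fy=2.3,interpolation=2)
print(((q+.5-[170,0])*2.3).round().tolist())
for a in q: cv2.circle(im2,tuple(int(v) for v in ((a+.5-[170,0])*2.3)),2,(0,255,0),-1)
cv2.imwrite('pics/w5c.png',im2)
E
```

```text
time: 10.27
position: [0.6866, -0.0951, 0.1714]
tcp_rot: [-180.0, -0.5, -169.0]
force: [-0.3, -0.5, -0.1]
grip_width: 0.0467
gripper_force: 0.0
[ 0.68656403 -0.09507699  0.1713585 ]
[[458.0, -9.0], [550.0, -2.0], [556.0, 195.0], [461.0, 190.0], [500.0, 277.0]]
```

View pics/w5c.png

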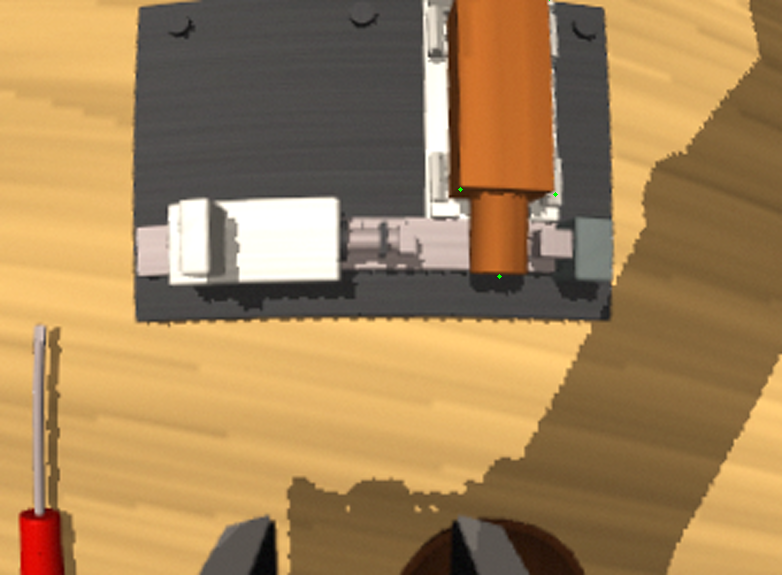

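The picture shows the blank seated in the pocket, with its tenon end at (500,273) between the anvils. The jaw is open and the tab's top centre is at about (196,237).

Run:
```python
from h import *
c=cam('wrist',np.load('T4.npy')); p=np.load('cal.npy'); R=Ro.from_euler('z',p[2]).as_matrix(); o=np.array([p[0],p[1],0])
cc=lambda u,v,z:(R.T@(onz(c,u/2.3+169.5,v/2.3-.5,z)-o)*1e3).round(1)
for n,u,v,z in [('tab',181,199,.084),('tab',210,199,.084),('tab',210,275,.084),('tab',184,276,.084),('jawtopfront',340,198,.05),('jawtopfront',341,281,.05),('tenonend L',470,274,.04),('tenonend R',526,274,.04),('blank',451,190,.06),('blank',551,190,.06),('plate',606,8,.012),('plate',610,319,.012),('plate',136,321,.012)]: print(n,cc(u,v,z))
G=np.c_[-R[:,0],R[:,1],-R[:,2]]
```

```text
tab [  50.5 -128.8   84. ]
tab [  51.2 -117.4   84. ]
tab [  80.4 -117.5   84. ]
tab [  80.4 -127.8   84. ]
jawtopfront [ 47.6 -69.4  50. ]
jawtopfront [ 83.1 -69.1  50. ]
tenonend L [ 79.3 -13.2  40. ]
tenonend R [78.5 11.9 40. ]
blank [ 45.2 -24.1  60. ]
blank [43.2 17.9 60. ]
plate [-65.2  62.8  12. ]
plate [97.8 61.9 12. ]
plate [  99.1 -171.3   12. ]
```

Run:
```python
from h import *
p=np.load('cal.npy'); R=Ro.from_euler('z',p[2]).as_matrix(); G=np.c_[-R[:,0],R[:,1],-R[:,2]]
move(np.array([p[0],p[1],0])+R@[.066,-.123,.12],G)
```

```text
d [ 89.7 -64.1  52.6] w [-0.   -0.42 -0.05]
```

```bash
python3 -m pendant '[{"dx":30,"dy":-21,"dz":0,"wx":0,"wy":-0.4,"wz":0,"claw":0},{"dx":60,"dy":-42,"dz":10,"wx":0,"wy":-0.4,"wz":0,"claw":0},{"dx":89.7,"dy":-64,"dz":30,"wx":0,"wy":-0.4,"wz":0,"claw":0},{"dx":89.7,"dy":-64,"dz":52,"wx":0,"wy":-0.4,"wz":0,"claw":0},{"dx":89.7,"dy":-64,"dz":52,"wx":0,"wy":-0.4,"wz":0,"claw":0},{"dx":89.7,"dy":-64,"dz":52,"wx":0,"wy":-0.4,"wz":0,"claw":0},{"dx":89.7,"dy":-64,"dz":52,"wx":0,"wy":-0.4,"wz":0,"claw":0}]'
python3 - <<'E'
from h import *
p=np.load('cal.npy'); R=Ro.from_euler('z',p[2]).as_matrix(); G=np.c_[-R[:,0],R[:,1],-R[:,2]]
move(np.array([p[0],p[1],0])+R@[.066,-.123,.057],G)
E
```

```text
time: 10.9
position: [0.612, -0.1739, 0.1223]
tcp_rot: [-180.0, 0.1, -168.9]
force: [0.8, -0.2, 0.2]
grip_width: 0.0474
gripper_force: 0.0
d [ 2.3 -0.8 65.3] w [-0.02  0.13  0.05]
```

```bash
python3 -m pendant '[{"dx":1.5,"dy":-0.5,"dz":25,"wx":0,"wy":0.1,"wz":0,"claw":0},{"dx":1.5,"dy":-0.5,"dz":45,"wx":0,"wy":0.1,"wz":0,"claw":0},{"dx":1.5,"dy":-0.5,"dz":58,"wx":0,"wy":0.1,"wz":0,"claw":0},{"dx":1.5,"dy":-0.5,"dz":64,"wx":0,"wy":0.1,"wz":0,"claw":0},{"dx":1.5,"dy":-0.5,"dz":64,"wx":0,"wy":0.1,"wz":0,"claw":0},{"dx":1.5,"dy":-0.5,"dz":64,"wx":0,"wy":0.1,"wz":0,"claw":0}]'; python3 -m pendant '[{"dx":0,"dy":0,"dz":0,"wx":0,"wy":0,"wz":0,"claw":-1},{"dx":0,"dy":0,"dz":0,"wx":0,"wy":0,"wz":0,"claw":-1},{"dx":0,"dy":0,"dz":0,"wx":0,"wy":0,"wz":0,"claw":-1},{"dx":0,"dy":0,"dz":0,"wx":0,"wy":0,"wz":0,"claw":-1},{"dx":0,"dy":0,"dz":0,"wx":0,"wy":0,"wz":0,"claw":-1},{"dx":0,"dy":0,"dz":0,"wx":0,"wy":0,"wz":0,"claw":-1},{"dx":0,"dy":0,"dz":0,"wx":0,"wy":0,"wz":0,"claw":-1},{"dx":0,"dy":0,"dz":0,"wx":0,"wy":0,"wz":0,"claw":-1}]'
python3 - <<'E'
from h import *
p=np.load('cal.npy'); R=Ro.from_euler('z',p[2]).as_matrix()
s=ctrl.observe(); print((R.T@(s['position']-[p[0],p[1],0])*1e3).round(1))
E
```

```text
time: 11.4
position: [0.6104, -0.1756, 0.0576]
tcp_rot: [-180.0, -0.0, -169.0]
force: [-0.6, 0.5, 0.7]
grip_width: 0.0471
gripper_force: 0.0
time: 12.07
position: [0.6098, -0.1755, 0.057]
tcp_rot: [-180.0, -0.1, -169.0]
force: [-2.2, 2.2, 6.3]
grip_width: 0.0116
gripper_force: 30.0
[  65.7 -123.4   57. ]
```

```bash
cat > st.py <<'E'
from h import *
p=np.load('cal.npy'); R=Ro.from_euler('z',p[2]).as_matrix(); s=ctrl.observe()
print((R.T@(s['position']-[p[0],p[1],0])*1e3).round(1),'F',(R.T@s['force']).round(1))
E
python3 -m pendant '[{"dx":0,"dy":3,"dz":0,"wx":0,"wy":0,"wz":0,"claw":-1},{"dx":0,"dy":7,"dz":0,"wx":0,"wy":0,"wz":0,"claw":-1},{"dx":0,"dy":11,"dz":0,"wx":0,"wy":0,"wz":0,"claw":-1},{"dx":0,"dy":15,"dz":0,"wx":0,"wy":0,"wz":0,"claw":-1},{"dx":0,"dy":18,"dz":0,"wx":0,"wy":0,"wz":0,"claw":-1},{"dx":0,"dy":20,"dz":0,"wx":0,"wy":0,"wz":0,"claw":-1},{"dx":0,"dy":20,"dz":0,"wx":0,"wy":0,"wz":0,"claw":-1}]' >/dev/null; python3 st.py
python3 -m pendant '[{"dx":0,"dy":1,"dz":0,"wx":0,"wy":0,"wz":0,"claw":-1},{"dx":0,"dy":2,"dz":0,"wx":0,"wy":0,"wz":0,"claw":-1},{"dx":0,"dy":2,"dz":0,"wx":0,"wy":0,"wz":0,"claw":-1}]'>/dev/null; python3 st.py
python3 -m pendant '[{"dx":0,"dy":1,"dz":0,"wx":0,"wy":0,"wz":0,"claw":-1},{"dx":0,"dy":2,"dz":0,"wx":0,"wy":0,"wz":0,"claw":-1},{"dx":0,"dy":2,"dz":0,"wx":0,"wy":0,"wz":0,"claw":-1}]'>/dev/null; python3 st.py
python3 -m pendant '[{"dx":0,"dy":1,"dz":0,"wx":0,"wy":0,"wz":0,"claw":-1},{"dx":0,"dy":2,"dz":0,"wx":0,"wy":0,"wz":0,"claw":-1},{"dx":0,"dy":2,"dz":0,"wx":0,"wy":0,"wz":0,"claw":-1}]'>/dev/null; python3 st.py
python3 -m pendant '[{"dx":0,"dy":1,"dz":0,"wx":0,"wy":0,"wz":0,"claw":-1},{"dx":0,"dy":2,"dz":0,"wx":0,"wy":0,"wz":0,"claw":-1},{"dx":0,"dy":2,"dz":0,"wx":0,"wy":0,"wz":0,"claw":-1}]'>/dev/null; python3 st.py
```

```text
[  65.6 -103.8   57. ] F [-1.5 -2.7  5.4]
[  65.6 -102.1   57. ] F [-0.2 -2.5  5.6]
[  65.6 -100.1   57. ] F [-1.6 -4.2  5.4]
[ 65.6 -98.1  57. ] F [-2.1 -3.9  5.3]
[ 65.6 -96.2  57. ] F [-1.2 -4.2  5.5]
```

```bash
python3 -m pendant '[{"dx":0,"dy":1,"dz":0,"wx":0,"wy":0,"wz":0,"claw":-1},{"dx":0,"dy":2,"dz":0,"wx":0,"wy":0,"wz":0,"claw":-1},{"dx":0,"dy":2,"dz":0,"wx":0,"wy":0,"wz":0,"claw":-1}]'>/dev/null; python3 st.py
python3 -m pendant '[{"dx":0,"dy":1,"dz":0,"wx":0,"wy":0,"wz":0,"claw":-1},{"dx":0,"dy":2,"dz":0,"wx":0,"wy":0,"wz":0,"claw":-1},{"dx":0,"dy":2,"dz":0,"wx":0,"wy":0,"wz":0,"claw":-1},{"dx":0,"dy":2,"dz":0,"wx":0,"wy":0,"wz":0,"claw":-1}]'>/dev/null; python3 st.py
python3 - <<'E'
from h import *
T=tool(); np.save('T5.npy',T); ims=[]
for n in ('wrist','scene','side'):
    im=ctrl.capture(n)[:,:,::-1]; cv2.imwrite(f'pics/{n}6.png',im)
    c=cam(n); p=np.load('cal.npy'); R=Ro.from_euler('z',p[2]).as_matrix()
    u,v=proj(c,R@[.06,-.02,.04]+[p[0],p[1],0])[0].astype(int); print(n,u,v)
    w=100 if n=='wrist' else 45
    u0,v0=max(u-w,0),max(v-w,0)
    ims.append(cv2.resize(im[v0:v0+2*w,u0:u0+2*w],(400,400) if n=='wrist' else (380,380),interpolation=2))
a=np.zeros((400,780,3),np.uint8); a[:400,:400]=ims[0]; a[:380,400:]=ims[1]; cv2.imwrite('pics/m6.png',a)
E
```

```text
[ 65.6 -94.3  57. ] F [-1.3 -5.2  5.5]
[ 65.5 -92.4  57. ] F [-1.5 -5.5  5.1]
wrist 432 220
scene 294 212
side 357 208
```

View pics/m6.png

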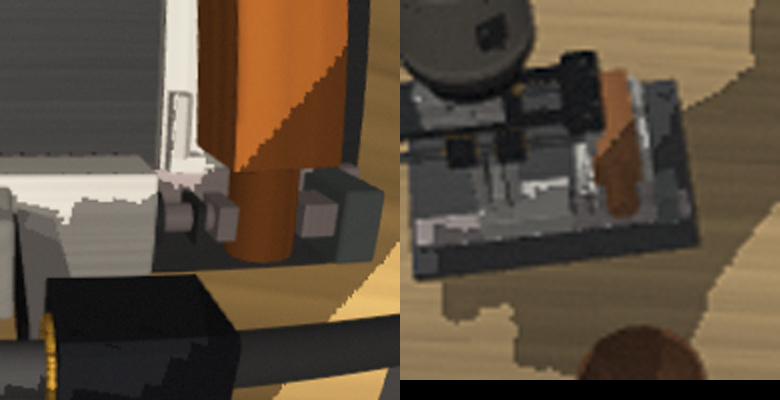

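The mosaic shows the anvil face touching the tenon's left side at about (236,218). The tenon's right side at (292,230) is almost at the fixed anvil at (297,218), and the carriage front edge is at (157,220). I'll measure the anvil's projection from these pixels.

Run:
```python
from h import *
c=cam('wrist',np.load('T5.npy')); p=np.load('cal.npy'); R=Ro.from_euler('z',p[2]).as_matrix(); o=np.array([p[0],p[1],0])
m=lambda u,v,z:(R.T@(onz(c,u/2+331.75,v/2+119.75,z)-o)*1e3).round(1)
for n,u,v,z in [('carriage front top',158,177,.05),('carriage front top',153,270,.05),('anvil face top',238,200,.049),('anvil face top',238,242,.049),('tenon L',230,215,.04),('tenon R',294,215,.04),('fixed',300,193,.049),('fixed',299,235,.049),('blank bot R',347,160,.06),('blankL',232,170,.06)]: print(n,m(u,v,z))
# predicted pixels for given jaw pos
yj=-92.4+17
for pr in (0,6,12):
    q=proj(c,np.array([[60,yj+69-pr,49],[72,yj+69-pr,49],[66,yj+37,50]])/1e3@R.T+o); print(pr,((q-[331.75,119.75])*2).round())
```

```text
carriage front top [ 48.2 -39.5  50. ]
carriage front top [ 80.7 -38.6  50. ]
anvil face top [ 56.7 -10.1  49. ]
anvil face top [71.9 -8.2 49. ]
tenon L [65.1 -8.7 40. ]
tenon R [65.8 17.6 40. ]
fixed [54.6 13.8 49. ]
fixed [70.2 15.9 49. ]
blank bot R [40.2 24.7 60. ]
blankL [ 43.4 -18.1  60. ]
0 [[247. 209.]
 [243. 242.]
 [157. 229.]]
6 [[231. 209.]
 [227. 243.]
 [157. 229.]]
12 [[215. 210.]
 [211. 243.]
 [157. 229.]]
```

Anvil is pressed about 3–4 mm; 2.5 mm more puts it near half way.

```bash
python3 -m pendant '[{"dx":0,"dy":1,"dz":0,"wx":0,"wy":0,"wz":0,"claw":-1},{"dx":0,"dy":2,"dz":0,"wx":0,"wy":0,"wz":0,"claw":-1},{"dx":0,"dy":2.5,"dz":0,"wx":0,"wy":0,"wz":0,"claw":-1},{"dx":0,"dy":2.5,"dz":0,"wx":0,"wy":0,"wz":0,"claw":-1},{"dx":0,"dy":2.5,"dz":0,"wx":0,"wy":0,"wz":0,"claw":-1},{"dx":0,"dy":2.5,"dz":0,"wx":0,"wy":0,"wz":0,"claw":-1}]'>/dev/null; python3 st.py
python3 - <<'E'
from h import *
im=ctrl.capture('wrist'); T=tool(); cv2.imwrite('pics/w7.png',im[:,:,::-1])
c=cam('wrist',T); p=np.load('cal.npy'); R=Ro.from_euler('z',p[2]).as_matrix(); o=np.array([p[0],p[1],0])
yj=-89.9+17
for pr in (0,6,12):
    print(pr,proj(c,np.array([[60,yj+69-pr,49],[72,yj+69-pr,49],[66,yj+37,50]])/1e3@R.T+o).round(1).tolist())
# gray profile along anvil row, then and now
b=cv2.imread('pics/wrist6.png')
for a,n in ((b[:,:,::-1],'before'),(im,'now')): print(n,[tuple(int(z) for z in a[225:233,u].mean(0)) for u in range(404,488,2)])
E
```

```text
[ 65.5 -90.1  57. ] F [-1.5 -6.7  3.8]
0 [[455.4, 224.2], [453.3, 240.8], [410.6, 234.2]]
6 [[447.4, 224.4], [445.4, 241.1], [410.6, 234.2]]
12 [[439.2, 224.6], [437.4, 241.3], [410.6, 234.2]]
before [(129, 122, 113), (128, 122, 113), (125, 119, 110), (66, 63, 59), (37, 36, 35), (60, 56, 54), (96, 86, 82), (97, 86, 82), (97, 86, 82), (97, 86, 82), (97, 86, 82), (97, 86, 82), (58, 53, 51), (24, 23, 22), (37, 36, 35), (46, 43, 42), (96, 86, 82), (92, 82, 78), (60, 53, 51), (93, 82, 79), (96, 85, 81), (96, 85, 81), (96, 85, 81), (92, 76, 69), (81, 45, 19), (85, 46, 19), (88, 48, 20), (91, 49, 20), (94, 50, 21), (94, 51, 21), (94, 51, 22), (94, 51, 21), (90, 48, 19), (87, 47, 20), (86, 47, 19), (82, 44, 19), (79, 42, 17), (84, 45, 19), (62, 53, 49), (62, 55, 53), (95, 84, 80), (97, 87, 83)]
now [(129, 123, 114), (129, 123, 114), (125, 119, 110), (63, 61, 57), (37, 37, 36), (61, 55, 54), (97, 86, 83), (97, 86, 83), (98, 87, 83), (97, 86, 83), (86, 77, 73), (23, 22, 22), (36, 34, 33), (38, 36, 35), (83, 74, 71), (96, 85, 82), (76, 67, 64), (73, 65, 62), (96, 85, 81), (96, 85, 81), (96, 86, 82), (96, 86, 81), (84, 56, 39), (83, 45, 19), (86, 47, 19), (90, 49, 20), (92, 49, 19), (96, 52, 22), (95, 52, 22), (94, 51, 22), (92, 50, 20), (89, 48, 20), (87, 48, 20), (84, 46, 19), (80, 43, 18), (82, 44, 18), (76, 42, 18), (62, 54, 51), (63, 56, 53), (99, 89, 84), (96, 86, 82), (96, 86, 82)]
```

About 4.5–5 mm pressed. I'll add 1 mm, hold, open and retreat.

```bash
python3 -m pendant '[{"dx":0,"dy":1,"dz":0,"wx":0,"wy":0,"wz":0,"claw":-1},{"dx":0,"dy":1,"dz":0,"wx":0,"wy":0,"wz":0,"claw":-1},{"dx":0,"dy":1,"dz":0,"wx":0,"wy":0,"wz":0,"claw":-1},{"dx":0,"dy":1,"dz":0,"wx":0,"wy":0,"wz":0,"claw":-1}]'>/dev/null; python3 st.py
python3 -m pendant '[{"dx":0,"dy":0,"dz":0,"wx":0,"wy":0,"wz":0,"claw":-0.4},{"dx":0,"dy":0,"dz":0,"wx":0,"wy":0,"wz":0,"claw":-0.4},{"dx":0,"dy":0,"dz":0,"wx":0,"wy":0,"wz":0,"claw":-0.4},{"dx":0,"dy":0,"dz":0,"wx":0,"wy":0,"wz":0,"claw":-0.4},{"dx":0,"dy":0,"dz":0,"wx":0,"wy":0,"wz":0,"claw":-0.4}]'
python3 - <<'E'
from h import *
im=ctrl.capture('wrist'); cv2.imwrite('pics/w8.png',im[:,:,::-1])
print([tuple(int(z) for z in im[225:233,u].mean(0)) for u in range(404,484,2)])
E
```

```text
[ 65.5 -89.2  57. ] F [-1.4 -7.1  4.1]
time: 15.68
position: [0.603, -0.1406, 0.0566]
tcp_rot: [-180.0, -0.1, -169.0]
force: [1.0, 0.3, 0.6]
grip_width: 0.0279
gripper_force: 0.0
[(131, 124, 115), (128, 123, 113), (78, 76, 70), (38, 37, 36), (48, 46, 44), (98, 88, 84), (99, 88, 84), (99, 88, 83), (99, 88, 83), (51, 47, 45), (29, 28, 28), (37, 36, 35), (47, 44, 43), (97, 86, 83), (97, 86, 82), (62, 55, 53), (95, 85, 81), (97, 86, 82), (97, 87, 83), (97, 86, 82), (95, 80, 73), (82, 45, 18), (86, 46, 19), (90, 49, 20), (93, 50, 21), (95, 52, 21), (97, 53, 22), (96, 52, 22), (95, 51, 21), (91, 49, 20), (89, 49, 21), (87, 48, 19), (84, 45, 19), (81, 44, 18), (86, 45, 19), (68, 46, 32), (62, 56, 53), (81, 72, 69), (100, 89, 85), (98, 88, 84)]
```

```bash
python3 -m pendant '[{"dx":0,"dy":0,"dz":-10,"wx":0,"wy":0,"wz":0,"claw":-0.4},{"dx":0,"dy":0,"dz":-30,"wx":0,"wy":0,"wz":0,"claw":-0.4},{"dx":0,"dy":0,"dz":-70,"wx":0,"wy":0,"wz":0,"claw":-0.4},{"dx":0,"dy":0,"dz":-110,"wx":0,"wy":0,"wz":0,"claw":-0.4},{"dx":0,"dy":0,"dz":-130,"wx":0,"wy":0,"wz":0,"claw":-0.4},{"dx":-60,"dy":0,"dz":-130,"wx":0,"wy":0,"wz":0,"claw":-0.4},{"dx":-60,"dy":0,"dz":-130,"wx":0,"wy":0,"wz":0,"claw":-0.4},{"dx":-60,"dy":0,"dz":-130,"wx":0,"wy":0,"wz":0,"claw":-0.4},{"dx":-60,"dy":0,"dz":-130,"wx":0,"wy":0,"wz":0,"claw":-0.4}]'
python3 - <<'E'
from h import *
T=tool(); im=ctrl.capture('wrist'); cv2.imwrite('pics/w9.png',im[:,:,::-1])
c=cam('wrist',T); p=np.load('cal.npy'); R=Ro.from_euler('z',p[2]).as_matrix(); o=np.array([p[0],p[1],0])
# sample along caliper y at x=66, z=.045: colour profile
ys=np.arange(-60,30,1.5); q=proj(c,np.c_[np.full(ys.size,.066),ys/1e3,np.full(ys.size,.047)]@R.T+o)
for y,(u,v) in zip(ys,q): print(y,*im[int(round(v)),int(round(u))],end=' | ')
hsv=cv2.cvtColor(im,cv2.COLOR_RGB2HSV); q=proj(c,R@[0,0,.06]+o)[0]; print(q)
ok=((hsv[:,:,0]<14)&(hsv[:,:,1]>140)).astype(np.uint8); n,l,s,ce=cv2.connectedComponentsWithStats(ok)
i=l[int(q[1]),int(q[0])]; print(s[i],cv2.minAreaRect(np.argwhere(l==i)[:,::-1].astype(np.float32)))
P=np.array([[-45,-18,60],[-45,22,60],[45,22,60],[45,-18,60],[80,2,40]])/1e3; print(proj(c,P@R.T+o).round().tolist())
E
```

```text
time: 16.48
position: [0.6623, -0.129, 0.1869]
tcp_rot: [-180.0, -0.1, -169.0]
force: [-0.3, -0.1, -0.2]
grip_width: 0.0284
gripper_force: 0.0
-60.0 215 206 193 | -58.5 214 206 193 | -57.0 215 206 193 | -55.5 214 206 193 | -54.0 212 204 191 | -52.5 214 206 193 | -51.0 214 206 192 | -49.5 213 204 191 | -48.0 213 204 192 | -46.5 213 205 193 | -45.0 213 204 192 | -43.5 214 203 190 | -42.0 213 205 191 | -40.5 214 205 192 | -39.0 213 206 192 | -37.5 217 208 196 | -36.0 192 184 171 | -34.5 51 51 49 | -33.0 57 54 52 | -31.5 81 75 71 | -30.0 142 127 121 | -28.5 143 127 122 | -27.0 144 128 123 | -25.5 129 115 109 | -24.0 61 58 57 | -22.5 63 60 59 | -21.0 87 80 79 | -19.5 146 130 124 | -18.0 140 125 120 | -16.5 129 115 110 | -15.0 151 135 128 | -13.5 157 140 132 | -12.0 155 139 131 | -10.5 154 140 131 | -9.0 156 138 132 | -7.5 117 63 25 | -6.0 126 67 27 | -4.5 141 77 31 | -3.0 147 79 31 | -1.5 151 83 33 | 0.0 153 84 32 | 1.5 157 87 36 | 3.0 155 85 34 | 4.5 144 78 30 | 6.0 139 75 29 | 7.5 134 73 27 | 9.0 123 66 28 | 10.5 119 64 27 | 12.0 118 62 24 | 13.5 98 52 21 | 15.0 75 50 35 | 16.5 71 62 59 | 18.0 161 145 138 | 19.5 158 142 135 | 21.0 152 138 131 | 22.5 155 139 132 | 24.0 155 139 133 | 25.5 155 139 132 | 27.0 155 139 132 | 28.5 153 135 130 | [415.63417707  71.72039549]
[ 389   29   48  120 4477] ((413.0086669921875, 88.20796203613281), (119.81269836425781, 44.711204528808594), 87.61405944824219)
[[398.0, 29.0], [435.0, 32.0], [436.0, 117.0], [398.0, 115.0], [411.0, 148.0]]
```

After the retreat, the carriage front is at y = -35.3 mm and the anvil face at -8.5 mm. That is a 26.8 mm projection against 32 mm when free, so the anvil is pressed about 5 mm. The blank is still seated, so I'm handing in.

```bash
python3 -c "
from bench import ctrl
print(ctrl.sign_off())"
```

```text
the job is handed in; nothing more can be done
None
```

The job is handed in, with no verdict returned yet: the tenon blank lies seated in the caliper pocket, the jaw is closed on the tenon with the anvil pressed in about 5 mm of 12, and the arm is clear after about 16.5 s.

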